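# Unlock the bayonet-lidded tin and take out the carving blank

### The arm

A 6-joint arm with a two-finger parallel gripper is mounted at the origin on the work surface. World frame = base frame: x ahead of the robot, y to its left, z up, the work surface at z = 0. Lengths are in m, angles in rad, forces in N, time in s.
With the tool pointing down it reaches from about 0.35 to 0.925 m from the base axis. Payload 6.4 kg.
Tool frame: the origin (TCP) lies where the fingers leave the gripper's body, on its centre line; the fingertips stand 73 mm ahead of it and the grasp point (between the pads) lies 54 mm ahead of it (ctrl.nose_length is the distance from the TCP to the fingertips, in m); x points along the fingers, y is the direction in which the jaws open and shut, and the axes are right-handed (so a half turn about x gives the same grasp; the last joint's range is limited). The gripper opens to 85 mm and grips with 20 to 120 N. Pads are 22 mm wide; open, the fingers measure 114 mm over their backs; the gripper's body (76 mm by 85 mm) begins 54 mm behind the grasp point. The pads swing forward as they close: fully open they stand 13 mm farther back than shut.
Start: joints at [1.169, 0.245, 1.558, -0, 1.339, -0.174], TCP at [0.147, 0.633, 0.304] pointing down, gripper open.
Joint ranges: [-3.13, 3.13], [-1.02, 2.26], [0.13, 2.54], [-0.95, 4.09], [0.21, 2.88], [-2.74, 2.74]. Speed limits (rad/s): [2.57, 2.57, 3.14, 3.14, 3.14, 3.14].

### API

Orientations are given as [roll, pitch, yaw] about the fixed x, y, z axes, in that order (R = Rz(yaw) Ry(pitch) Rx(roll)).
In Python, from rig import ctrl gives the robot as it stands.
- The arm moves only by the tool carry_out, never from a script. Its argument "plan" is text: rows parted by semicolons, each of 7 numbers parted by spaces: the finger opening in cm, from 0 to 8.54, then the shift along the world's x, y, z in cm, then the turn, a rotation vector about the world's x, y, z in degrees. In form: fingers tx ty tz rx ry rz; .... A call has exactly 5 rows; each row is the pose to reach, as a shift and turn from the pose commanded when the call began; what a row does not reach only later rows make up. A row lasts 1/12 s, in which the tool goes at most 41.7 mm and 7.16 degrees, less where a joint would pass 70% of its speed; a pose out of reach is approached as far as the arm can. A call with a gripper value outside its range is refused whole. The fingers move at their own pace and stop on an object; "force" is the grip in N (left out, the last holds). Time passes only in rows, so rows that repeat a pose let the fingers close, or fill a call up. It gives the time, the measured TCP pose, the force and the opening at its end, in the units of the state.
- ctrl.read_state(): the state, without advancing time (a new reading comes with each control period).
- ctrl.get_image(name): name is "side" or "top"; returns the picture (400x640x3 uint8, red, green, blue); there is no depth.
- ctrl.camera_params(name): a dict with "camera_matrix" (3x3 intrinsics, pixels), "D" ([k1, k2, p1, p2, k3] as OpenCV has them; the pictures are not rectified), "R" (3x3) and "t" (3): a world point X has camera coordinates R X + t. Camera axes: x right, y down, z forward; pixel columns grow to the right and rows downward; lengths in m; the calibration is good to about 2 mm. A picture is of the moment at which its call begins. camera_params takes no time and is no camera call.
- ctrl.sign_off(): hands the job in, once; it reports no verdict.
The state is a dict: "t": time; "q": joint angles; "qd": joint speeds; "effort": joint torques, N m; "position": TCP position; "eef_rot": TCP orientation; "wrist_force": force on the tool from outside, world axes, zero at the start; "torque": the same for the moment, N m; "grip_width": finger opening in m.
Only numpy, scipy, OpenCV 4.12 (cv2) and the standard library are available. Lean on these libraries where they do the work, as an engineer would, in place of code of your own. Each camera call takes 0.05 s, during which the arm holds its last target. There are 200 camera calls.

### The job

Take the carving blank out of its tin: turn the tin's bayonet lid counter-clockwise until its lugs reach the slots, lift it free and set it down, handle up, in the middle of the round cork mat; then take the wooden blank out and stand it upright, same way up as it stood in the tin, near the middle of the square rubber pad. Set both down rather than dropping them, leave both released, and do not disturb the tool pot, the jar or the two gouges standing and lying about.

Things in the scene. Friction and masses are not known exactly. Their poses are not given: they have to be found in the camera images.
- tin_mouth (a point): Fixed round aluminium tin on a dark wooden foot, 152 mm wide, 116 mm high, with a dark steel bayonet ring round its mouth. This point: centre of the mouth, level with the ring's top. The ring is 6 mm thick and overhangs inward to radius 58 mm; two slots in it, 28 mm wide, open opposite each other at its +x and -x (both ends alike). z is up.
- tin_slot (a point): Middle of the tin's +x slot, at radius 66 mm, level with the ring's top. Under the ring runs a channel 10 mm high for the lid's lugs; a solid stop at each slot's counter-clockwise edge ends the turn with the lug inside the slot, 4 to 5 degrees past its middle. The lid lifts out there or with the lugs in the middle.
- tin_floor (a point): Centre of the tin's inner floor, 18 mm above the table. The inside has radius 60 mm; under the bayonet ring a ledge (its top 100 mm above the table, on which the lid rests) narrows the mouth to radius 50 mm.
- lid_handle (a point): Handle of the tin's loose steel lid: a pale wooden rib along the lid's x axis, 72 mm long (x), 16 mm thick (y), its top 62 mm above the lid's underside. This point: on the lid's axis, 48 mm above the underside and 14 mm below the rib's top. At the start the underside is 100 mm above the table. z is up.
- lid: The lid, 0.2 to 0.45 kg; origin: centre of its underside. A disc of radius 55 mm, 6 mm thick, under a 20 mm high hollow dome of radius 40 mm, with two lugs (18 mm wide, 6 mm thick, to radius 67.5 mm) at +x and -x, in line with the rib. It must turn 0.7 to 1.45 rad counter-clockwise till its x axis is in line with the tin's; it turns freely with 2 to 3 mm of play.
- blank_center (a point): The wooden carving blank standing on end in the tin, under the lid: 28 mm (x) by 44 mm (y) by 92 mm tall (z), 75 g, with shallow carved lines on its two broad faces. This point: its centre, 46 mm above its underside. At the start its top is 6 mm below the top of the tin's ring. z is up.
- cork_top (a point): Fixed round cork mat, 160 mm across, 6 mm thick, where the lid is to lie. This point: the middle of its top face.
- pad_top (a point): Fixed square black rubber pad, 140 mm by 140 mm, 6 mm thick, where the blank is to stand. This point: the middle of its top face.
- blank: The blank again; origin at the centre of its underside, axes as for blank_center.
- caddy: Bystander: white ceramic tool pot, 66 mm across, with wooden gouge handles standing in it, 165 mm high in all. Origin at the centre of its underside.
- jar: Bystander: amber glass jar with a metal cap, 62 mm across, 110 mm high. Origin at the centre of its underside.
- gouge1: Bystander: wooden-handled gouge lying on the table, 150 mm long along its x axis, 20 mm thick. Origin on the table near its middle.
- gouge2: Bystander: a second gouge, the same as the first.
There are look-alikes about, which are no part of the job. What is meant by the lid is not purple, and is the smaller of those in its own colour.

How it is judged:
On the way, in this order (a step that is already met when the one before it is completed fails the run):
1. the lid is free of the tin, at least 40 mm above where it was (z of lid_handle in the frame of tin_mouth above 0.072 m), for 0.1 s.
2. the lid lies handle up on the round cork mat, released (horizontal distance between lid_handle and cork_top below 0.03 m and z of lid_handle in the frame of cork_top below 0.053 m and angle between lid_handle's own z axis and vertical below 0.12 rad and contact force between the fingers and lid below 0.2 N and linear speed of lid below 0.03 m/s), for 0.2 s.
3. the blank has been lifted out over the tin's ring (z of blank_center in the frame of tin_mouth above 0.052 m), for 0.1 s.
At the end, for the whole second after the job is handed in: The lid lies flat (within 7 degrees) and handle up on the round cork mat, its centre within 30 mm of the mat's; the blank stands upright (within 7 degrees) on the square pad, its centre within 45 mm of the pad's; both are released and at rest (all of step 2 and horizontal distance between blank_center and pad_top below 0.045 m and z of blank_center in the frame of pad_top between 0.041 and 0.051 m and angle between blank_center's own z axis and vertical below 0.12 rad and contact force between the fingers and blank below 0.2 N and linear speed of blank below 0.03 m/s); the robot touches nothing.
It fails at once if the tool pot is pushed more than 25 mm or knocked over (distance of caddy from where it was at the start of the episode above 0.025 m or angle between caddy's own z axis and vertical above 0.5 rad).
It fails at once if the jar is pushed more than 25 mm or knocked over (distance of jar from where it was at the start of the episode above 0.025 m or angle between jar's own z axis and vertical above 0.5 rad).
It fails at once if the gouges are pushed more than 25 mm or knocked over (distance of any of gouge1, gouge2 from where it was at the start of the episode above 0.025 m or angle between any of gouge1, gouge2's own z axis and vertical above 0.5 rad).
It fails at once if the lid is dropped (falls faster than 0.5 m/s with the fingers off it) (contact force between the fingers and lid below 0.05 N and linear speed of lid above 0.5 m/s).
It fails at once if the blank is dropped (falls faster than 0.5 m/s with the fingers off it) (contact force between the fingers and blank below 0.05 N and linear speed of blank above 0.5 m/s).
It also fails if it takes over 67 s, if anything falls off the work surface, if the arm or the gripper's body presses on something with over 40 N, if the wrist force passes 120 N, or if a joint passes its speed limit or range.

## Working session

There is one attempt and no reset: what is moved stays moved. The work goes in short steps, Python scripts to look and compute and a tool call to move; the robot and the scene stay as the last step left them, time stands still between calls to the robot, and variables do not carry over. Pictures are saved under pics/ and viewed, about 8 in all and at most 12, crops included, and the job is handed in when it is done.

Besides the shell and the picture viewer there is one more tool, called after "Request:" as a command line: name --argument value ..., lists and objects as JSON in quotes. carry_out: Moves the arm, as the interface text tells. Its arguments: {"type":"object","properties":{"plan":{"type":"string"},"force":{"type":"number"}},"required":["plan"]}

```bash
mkdir -p pics; ls; python3 - <<'E'
from rig import ctrl
import cv2,json
for n in ("top","side"):
    im=ctrl.get_image(n); cv2.imwrite(f"pics/{n}0.png",im[:,:,::-1])
    p=ctrl.camera_params(n); print(n,p)
print(ctrl.read_state())
E
```

```text
pics
top {'camera_matrix': array([[414.44286527,   0.        , 311.90719434],
       [  0.        , 414.44286527, 198.13659056],
       [  0.        ,   0.        ,   1.        ]]), 'D': array([-0.0081811,  0.       ,  0.       ,  0.       ,  0.       ]), 'R': array([[-2.14654517e-02, -9.99769588e-01, -7.10356330e-05],
       [-9.92070620e-01,  2.13089524e-02, -1.23862073e-01],
       [ 1.23835047e-01, -2.58828297e-03, -9.92299442e-01]]), 't': array([0.01942617, 0.55929315, 1.16440505])}
side {'camera_matrix': array([[468.34232166,   0.        , 316.17686218],
       [  0.        , 468.34232166, 213.01883981],
       [  0.        ,   0.        ,   1.        ]]), 'D': array([-0.1282119,  0.       ,  0.       ,  0.       ,  0.       ]), 'R': array([[ 0.99762852, -0.06812584,  0.00980823],
       [-0.0393995 , -0.68209184, -0.73020435],
       [ 0.0564359 ,  0.72808625, -0.6831584 ]]), 't': array([-0.52537713,  0.09622217,  1.38867387])}
{'t': 0.1, 'q': array([ 1.16889722e+00,  2.45763034e-01,  1.55887142e+00,  3.42883080e-06,
        1.33867973e+00, -1.74090614e-01]), 'qd': array([ 0.00050887, -0.00110079, -0.0020851 ,  0.00066025,  0.00183766,
        0.00081265]), 'effort': array([-9.55423238e-04, -4.30670285e+01, -3.27126217e+01, -1.35250357e-04,
        2.90395750e-03, -5.17477304e-06]), 'position': array([0.14664135, 0.63286945, 0.30288949]), 'eef_rot': array([-1.74682446,  1.56907479, -1.97463374]), 'wrist_force': array([-0.14456813,  0.50685196, -0.02936358]), 'torque': array([-0.01465801,  0.00947777, -0.0084862 ]), 'grip_width': 0.0855082619261479}
```

View pics/top0.png

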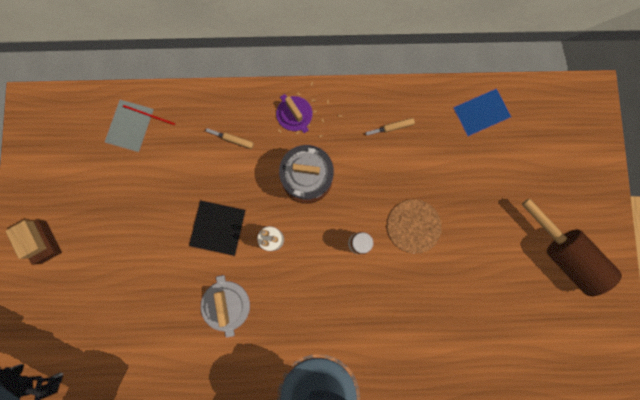

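View pics/side0.png

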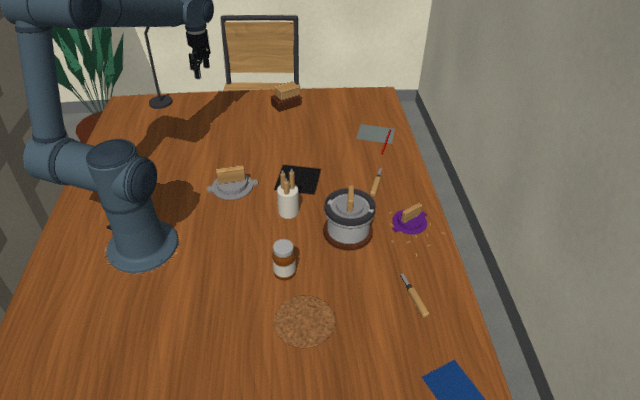

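Candidates for the lid in the top view are the grey one in the tin (306,170), the grey one on the table (224,305), which is larger, and the purple one (295,112). The lid in the tin fits: it isn't purple and it's the smaller of the two grey ones. Next is an enlarged crop to confirm that.

```bash
cat > h.py <<'E'
import numpy as np,cv2
from rig import ctrl
def ray(n,uv):
    p=ctrl.camera_params(n);R=np.array(p['R']);t=np.array(p['t'])
    x=cv2.undistortPoints(np.array(uv,float).reshape(-1,1,2),p['camera_matrix'],p['D'])[:,0]
    return -R.T@t, np.c_[x,np.ones(len(x))]@R
def at(n,uv,z):
    c,d=ray(n,uv); return c+d*((z-c[2])/d[:,2])[:,None]
def proj(n,X):
    p=ctrl.camera_params(n);R=np.array(p['R'])
    return cv2.projectPoints(np.array(X,float).reshape(-1,1,3),cv2.Rodrigues(R)[0],np.array(p['t']),p['camera_matrix'],p['D'])[0][:,0]
def snap(n,f):
    im=ctrl.get_image(n)[:,:,::-1].copy(); cv2.imwrite(f'pics/{f}.png',im); return im
E
python3 - <<'E'
from h import *
a=cv2.imread('pics/top0.png');b=cv2.imread('pics/side0.png')
c=cv2.resize(a[138:208,270:340],(400,400),interpolation=cv2.INTER_CUBIC)
d=cv2.resize(b[180:250,315:385],(400,400),interpolation=cv2.INTER_CUBIC)
cv2.imwrite('pics/crop1.png',np.hstack([c,d]))
hsv=cv2.cvtColor(a,cv2.COLOR_BGR2HSV)
pad=(a.max(2)<45).astype(np.uint8); pad[:190]=0;pad[265:]=0;pad[:,:180]=0;pad[:,250:]=0
pad=cv2.morphologyEx(pad,cv2.MORPH_OPEN,np.ones((5,5)))
r=cv2.minAreaRect(np.argwhere(pad)[:,::-1].astype(np.float32)); print('pad',r,at('top',cv2.boxPoints(r),.006),at('top',[r[0]],.006))
# cork by eye from edges
print('cork',at('top',[[387.5,226],[441.5,226],[414,199.5],[414,252.5],[414.5,226]],.006))
print('tinring',at('top',[[306.5,173.5]],.116),'handle ends',at('top',[[294,168],[319,170]],.162))
print('jar,caddy',at('top',[[361,243]],.11),at('top',[[270,239]],.1))
print('gouges',at('top',[[206,130],[253,146],[366,134],[414,122]],.01))
E
```

```text
pad ((216.89756774902344, 227.47802734375), (46.236087799072266, 45.25828552246094), 12.094758033752441) [[0.4334628  0.36807443 0.006     ]
 [0.56327663 0.34187593 0.006     ]
 [0.53158158 0.2079     0.006     ]
 [0.40259928 0.23574194 0.006     ]] [[0.48228759 0.28836278 0.006     ]]
cork [[ 0.47587526 -0.21305327  0.006     ]
 [ 0.47241964 -0.37195231  0.006     ]
 [ 0.55260351 -0.29506988  0.006     ]
 [ 0.39697808 -0.28701458  0.006     ]
 [ 0.47415098 -0.29247191  0.006     ]]
tinring [[0.61718131 0.02086165 0.116     ]] handle ends [[ 0.62389251  0.05273544  0.162     ]
 [ 0.61719093 -0.01232235  0.162     ]]
jar,caddy [[ 0.42646277 -0.12108411  0.11      ]] [[0.44262598 0.12318226 0.1       ]]
gouges [[ 0.77671917  0.32245253  0.01      ]
 [ 0.72414944  0.18074792  0.01      ]
 [ 0.75386397 -0.15976886  0.01      ]
 [ 0.78811518 -0.30643056  0.01      ]]
```

View pics/crop1.png

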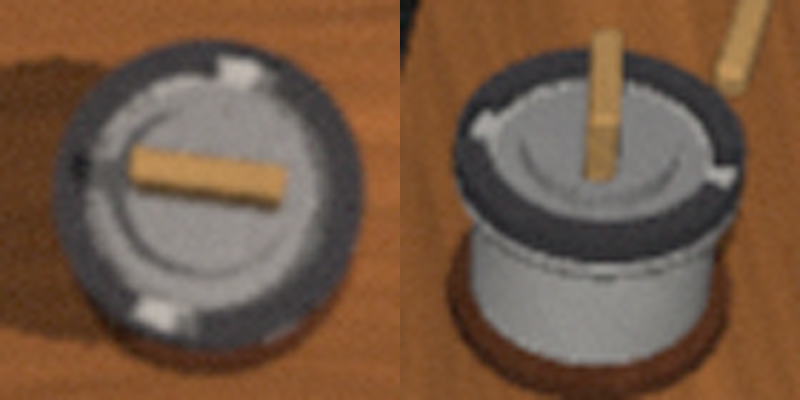

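The crop confirms the meant lid: grey, sitting in the tin. Its rib runs about (293,167) to (320,170) in the full top view. The slots show bright at about (311.6,150.6) and (298,192.6).

```bash
python3 - <<'E'
from h import *
from scipy.optimize import least_squares
from scipy.spatial.transform import Rotation as Ro
f=lambda p,o:[o[0]-.5+(p[0]+.5)/5.714,o[1]-.5+(p[1]+.5)/5.714]
T=(270,138);S=(315,180)
an=np.linspace(0,2*np.pi,180)
def bb(n,x,y,r,z):
    P=proj(n,np.c_[x+r*np.cos(an),y+r*np.sin(an),0*an+z]); return np.r_[P.min(0),P.max(0)]
bt=np.r_[f((53,40),T),f((362,348),T)]; bs=np.r_[f((55,47),S),f((345,262),S)]
for m in ('t','s','ts'):
    s=least_squares(lambda v:np.r_[(bb('top',v[0],v[1],v[2],.113)-bt) if 't' in m else [],(bb('side',v[0],v[1],v[2],.113)-bs) if 's' in m else []],[.617,.02,.076]); print('ring',m,s.x,s.fun.round(1))
g=lambda a:np.degrees(np.arctan2(a[0,1]-a[1,1],a[0,0]-a[1,0]))
sl=at('top',[f((238,72),T),f((160,312),T)],.108); print('slots',sl,sl.mean(0),g(sl))
sl=at('side',[f((86,125),S),f((322,175),S)],.108); print('slots side',sl,sl.mean(0),g(sl))
h=at('top',[f((132,165),T),f((286,183),T)],.162); print('rib',h,h.mean(0),g(h))
h=at('side',[f((207,32),S),f((204,122),S)],.162); print('rib side',h,h.mean(0),g(h))
st=ctrl.read_state(); R=Ro.from_euler('xyz',st['eef_rot']).as_matrix(); print(R.round(3)); print(st['q'])
E
```

```text
ring t [0.62380823 0.02240019 0.07415816] [-0.2  0.2  0.2 -0.2]
ring s [0.62356664 0.01410976 0.07590234] [-0.8  1.2  0.8 -1.1]
ring ts [0.62396803 0.0199333  0.07502683] [ 0.4 -0.2  1.4  0.1 -0.5  0.2  0.3 -2.8]
slots [[0.68359899 0.00658585 0.108     ]
 [0.56757695 0.04619614 0.108     ]] [0.62558797 0.02639099 0.108     ] -18.850064738593396
slots side [[ 0.56817084  0.04248235  0.108     ]
 [ 0.68415177 -0.00217636  0.108     ]] [0.62616131 0.02015299 0.108     ] 158.94069313743185
rib [[ 0.62804201  0.0560908   0.162     ]
 [ 0.61817727 -0.01401435  0.162     ]] [0.62310964 0.02103822 0.162     ] 81.99029894650796
rib side [[ 0.6285139   0.04901397  0.162     ]
 [ 0.61866297 -0.01892819  0.162     ]] [0.62358843 0.01504289 0.162     ] 81.7501767192806
[[-0.001  0.226  0.974]
 [-0.002  0.974 -0.226]
 [-1.    -0.002 -0.   ]]
[ 1.16889722e+00  2.45763034e-01  1.55887142e+00  3.42883080e-06
  1.33867973e+00 -1.74090614e-01]
```

Request:
carry_out --plan "8.5 12 -16 0 0 0 -30; 8.5 12 -16 0 0 0 -30; 8.5 12 -16 0 0 0 -30; 8.5 12 -16 0 0 0 -30; 8.5 12 -16 0 0 0 -30" --force 40

```text
t: 0.52
position: [0.2677, 0.471, 0.3033]
eef_rot: [-1.148, 1.57, -1.904]
wrist_force: [1.3, 0.8, -0.1]
grip_width: 0.0855
```

Request:
carry_out --plan "8.5 12 -16 0 0 0 -30; 8.5 12 -16 0 0 0 -30; 8.5 12 -16 0 0 0 -30; 8.5 12 -16 0 0 0 -30; 8.5 12 -16 0 0 0 -30"

```text
t: 0.93
position: [0.3877, 0.3109, 0.3036]
eef_rot: [-0.403, 1.57, -1.683]
wrist_force: [-0.1, 0.3, 0.0]
grip_width: 0.0847
```

Request:
carry_out --plan "6 12 -16 0 0 0 -25; 6 12 -16 0 0 0 -25; 6 12 -16 0 0 0 -25; 6 12 -16 0 0 0 -25; 6 12 -16 0 0 0 -25"

```text
t: 1.35
position: [0.5079, 0.1507, 0.3036]
eef_rot: [-0.195, 1.57, -1.91]
wrist_force: [-0.6, 0.5, -0.5]
grip_width: 0.0599
```

Request:
carry_out --plan "5 11.7 -13.3 0 0 0 0; 5 11.7 -13.3 0 0 0 0; 5 11.7 -13.3 0 0 0 0; 5 11.7 -13.3 0 0 0 0; 5 11.7 -13.3 0 0 0 0"

```text
t: 1.77
position: [0.6262, 0.0157, 0.3033]
eef_rot: [0.552, 1.569, -1.164]
wrist_force: [0.3, 0.1, -0.2]
grip_width: 0.0498
```

Request:
carry_out --plan "5 -0.3 0.4 -4 0 0 0; 5 -0.3 0.4 -6 0 0 0; 5 -0.3 0.4 -6 0 0 0; 5 -0.3 0.4 -6 0 0 0; 5 -0.3 0.4 -6 0 0 0"

```text
t: 2.18
position: [0.6213, 0.0245, 0.2455]
eef_rot: [1.58, 1.569, -0.13]
wrist_force: [0.0, -0.1, 1.1]
grip_width: 0.0501
```

```bash
python3 - <<'E'
from h import *
from scipy.spatial.transform import Rotation as Ro
st=ctrl.read_state();R=Ro.from_euler('xyz',st['eef_rot']).as_matrix(); print(R.round(3),st['position'],np.degrees(np.arctan2(R[1,1],R[0,1])))
a=snap('top','t1')[128:208,260:350];b=snap('side','s1')[130:260,290:410]
cv2.imwrite('pics/c2.png',np.hstack([cv2.resize(a,(400,400)),cv2.resize(b,(400,433),interpolation=2)[:400]]))
E
```

```text
[[ 0.002  0.99  -0.14 ]
 [-0.    -0.14  -0.99 ]
 [-1.     0.002 -0.   ]] [0.62131432 0.02451546 0.24545473] -8.022694160841656
```

View pics/c2.png

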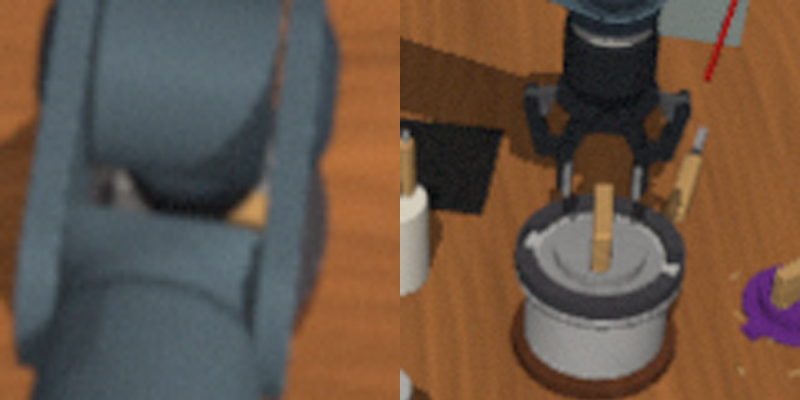

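The side crop shows the open fingers straddling the rib (columns 568 and 637, rib at about 603). I'll descend with a small correction.

Request:
carry_out --plan "5 0.2 -0.4 -2 0 0 0; 5 0.2 -0.4 -4.2 0 0 0; 5 0.2 -0.4 -4.2 0 0 0; 5 0.2 -0.4 -4.2 0 0 0; 5 0.2 -0.4 -4.2 0 0 0"

```text
t: 2.7
position: [0.6236, 0.0203, 0.2039]
eef_rot: [1.556, 1.568, -0.155]
wrist_force: [0.1, 0.4, 0.1]
grip_width: 0.05
```

Request:
carry_out --plan "1 0 0 0 0 0 0; 1 0 0 0 0 0 0; 1 0 0 0 0 0 0; 1 0 0 0 0 0 0; 1 0 0 0 0 0 0"

```text
t: 3.12
position: [0.6237, 0.0202, 0.2035]
eef_rot: [1.62, 1.568, -0.092]
wrist_force: [0.6, 1.1, 5.9]
grip_width: 0.0153
```

Request:
carry_out --plan "1 0 0 0 0 0 0; 1 0 0 0 0 0 0; 1 0 0 0 0 0 0; 1 0 0 0 0 0 5; 1 0 0 0 0 0 10"

```text
t: 3.53
position: [0.6236, 0.0202, 0.2035]
eef_rot: [1.513, 1.568, -0.02]
wrist_force: [0.7, 0.2, 5.9]
grip_width: 0.0152
```

Request:
carry_out --plan "1 0 0 0.1 0 0 7; 1 0 0 0.1 0 0 14; 1 0 0 0.1 0 0 21; 1 0 0 0.1 0 0 28; 1 0 0 0.1 0 0 35"

```text
t: 3.95
position: [0.6231, 0.0203, 0.2035]
eef_rot: [1.222, 1.57, 0.301]
wrist_force: [-0.0, -0.9, 2.9]
grip_width: 0.0154
```

Request:
carry_out --plan "1 0 0 0 0 0 6; 1 0 0 0 0 0 12; 1 0 0 0 0 0 18; 1 0 0 0 0 0 22; 1 0 0 0 0 0 22"

```text
t: 4.37
position: [0.6231, 0.0203, 0.2035]
eef_rot: [0.691, 1.57, 0.15]
wrist_force: [0.3, 0.7, 4.1]
grip_width: 0.0157
```

```bash
cat >> h.py <<'E'
def rep():
    from scipy.spatial.transform import Rotation as Ro
    st=ctrl.read_state();R=Ro.from_euler('xyz',st['eef_rot']).as_matrix()
    print('t',st['t'],'pos',st['position'].round(4),'yaw',np.degrees(np.arctan2(R[1,1],R[0,1])).round(2),'tilt',R[:,0].round(3),'F',st['wrist_force'].round(1),'M',st['torque'].round(2),'w',st['grip_width'])
E
python3 -c "
from h import *
rep()
b=snap('side','s2')[160:260,300:400]
cv2.imwrite('pics/c3.png',cv2.resize(b,(600,600),interpolation=2))"
```

```text
t 4.3667 pos [0.6231 0.0203 0.2035] yaw 59.02 tilt [ 0.001  0.    -1.   ] F [0.3 0.7 4.1] M [ 0.16 -0.05  0.22] w 0.015678412695023958
```

View pics/c3.png

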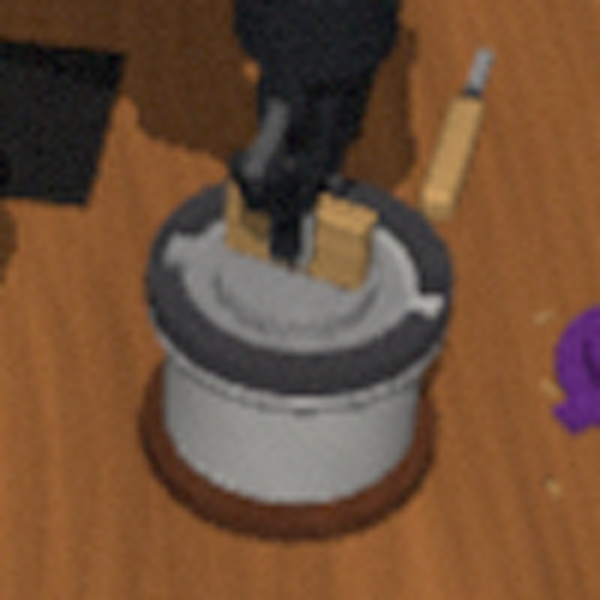

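The lid is turning with the gripper (rib now nearly in line with the slots). On to the middle, then gently to the stop.

Request:
carry_out --plan "1 0 0 0 0 0 4; 1 0 0 0 0 0 8; 1 0 0 0 0 0 12; 1 0 0 0 0 0 13; 1 0 0 0 0 0 13"

```text
t: 4.83
position: [0.6232, 0.0203, 0.2035]
eef_rot: [0.542, 1.57, 0.225]
wrist_force: [0.8, 1.6, 5.9]
grip_width: 0.0152
```

```bash
python3 -c "
from h import *
rep()"
```

```text
t 4.8333 pos [0.6232 0.0203 0.2035] yaw 71.82 tilt [ 0.001  0.    -1.   ] F [0.8 1.6 5.9] M [ 0.34 -0.05 -0.11] w 0.015164802740899505
```

Request:
carry_out --plan "1 0 0 0 0 0 1; 1 0 0 0 0 0 2; 1 0 0 0 0 0 2.5; 1 0 0 0 0 0 2.5; 1 0 0 0 0 0 2.5"

```text
t: 5.25
position: [0.6232, 0.0203, 0.2035]
eef_rot: [0.451, 1.569, 0.176]
wrist_force: [1.0, 1.5, 5.5]
grip_width: 0.0155
```

```bash
python3 -c "
from h import *
rep()"
```

```text
t 5.25 pos [0.6232 0.0203 0.2035] yaw 74.29 tilt [ 0.001  0.    -1.   ] F [1.  1.5 5.5] M [ 0.27 -0.07 -0.24] w 0.015504651451139224
```

Request:
carry_out --plan "1 0 0 0.2 0 0 0; 1 0 0 0.4 0 0 0; 1 0 0 0.6 0 0 0; 1 0 0 0.7 0 0 0; 1 0 0 0.7 0 0 0"

```text
t: 5.67
position: [0.6224, 0.0204, 0.209]
eef_rot: [2.974, 1.57, 2.702]
wrist_force: [4.2, 1.5, -6.6]
grip_width: 0.0156
```

```bash
python3 -c "
from h import *
rep()"
```

```text
t 5.6667 pos [0.6224 0.0204 0.209 ] yaw 74.42 tilt [-0.001  0.001 -1.   ] F [ 4.2  1.5 -6.6] M [ 0.34 -0.92 -0.14] w 0.015583825935267729
```

Some resistance, probably a lug rubbing near the stop. I'll lower, back off toward the slot's middle and retry.

Request:
carry_out --plan "1 0 0 -0.2 0 0 0; 1 0 0 -0.4 0 0 -1; 1 0 0 -0.4 0 0 -3; 1 0 0 -0.4 0 0 -3.5; 1 0 0 -0.4 0 0 -3.5"

```text
t: 6.08
position: [0.6226, 0.0197, 0.2057]
eef_rot: [-1.914, 1.569, -2.247]
wrist_force: [2.0, -1.4, -3.7]
grip_width: 0.0153
```

```bash
python3 -c "
from h import *
rep()"
```

```text
t 6.0833 pos [0.6226 0.0197 0.2057] yaw 70.96 tilt [-0.001 -0.001 -1.   ] F [ 2.  -1.4 -3.7] M [-0.22 -0.41  0.12] w 0.015304894368123857
```

Request:
carry_out --plan "1 0 0 0.2 0 0 0; 1 0 0 0.4 0 0 0; 1 0 0 0.5 0 0 0; 1 0 0 0.5 0 0 0; 1 0 0 0.5 0 0 0"

```text
t: 6.5
position: [0.6227, 0.0203, 0.2111]
eef_rot: [-3.127, 1.57, 2.824]
wrist_force: [1.0, -0.1, -3.2]
grip_width: 0.0155
```

```bash
python3 -c "
from h import *
rep()
b=snap('side','s3')[160:260,300:400]
a=snap('top','t3')[130:210,270:350]
cv2.imwrite('pics/c4.png',np.hstack([cv2.resize(b,(400,400),interpolation=2),cv2.resize(a,(400,400),interpolation=2)]))"
```

```text
t 6.5 pos [0.6227 0.0203 0.2111] yaw 70.96 tilt [-0.  0. -1.] F [ 1.  -0.1 -3.2] M [ 0.02 -0.17  0.03] w 0.015541522386962691
```

View pics/c4.png

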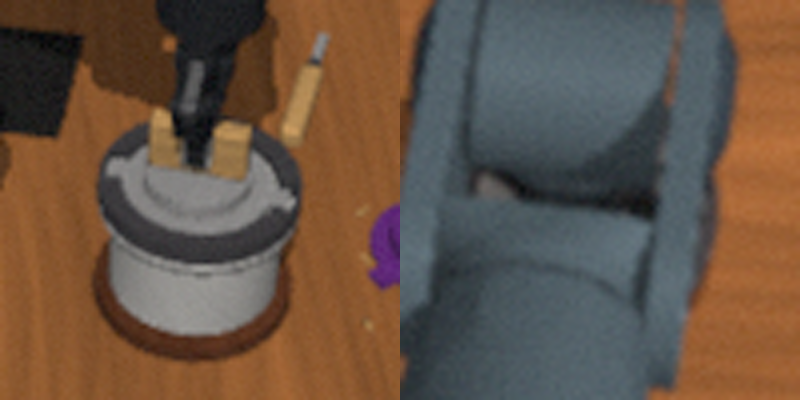

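The lid now hangs freely (about 3 N, its weight) with its lugs up in the slots at crop (118,168) and (288,200). Lifting and carrying it over.

Request:
carry_out --plan "1 0 0 1 0 0 0; 1 0 0 3 0 0 0; 1 0 0 6 0 0 0; 1 0 0 8 0 0 0; 1 0 0 8 0 0 0"

```text
t: 7.02
position: [0.6247, 0.02, 0.2974]
eef_rot: [0.164, 1.561, -0.168]
wrist_force: [0.6, 0.7, -1.9]
grip_width: 0.0155
```

Request:
carry_out --plan "1 -1 -2 0 0 0 0; 1 -2.5 -5 0 0 0 0; 1 -4 -8.5 0 0 0 0; 1 -5.5 -12 0 0 0 0; 1 -7 -15 0 0 0 0"

```text
t: 7.43
position: [0.5511, -0.1311, 0.2895]
eef_rot: [-3.037, 1.568, 2.914]
wrist_force: [0.4, -0.4, -2.8]
grip_width: 0.0155
```

Request:
carry_out --plan "1 -1.5 -3.5 0 0 0 0; 1 -3 -7 0 0 0 0; 1 -5 -11 0 0 0 0; 1 -7 -14.5 0 0 0 0; 1 -7.9 -16.3 0 0 0 0"

```text
t: 7.85
position: [0.4711, -0.2955, 0.2896]
eef_rot: [-2.975, 1.568, 2.973]
wrist_force: [-0.3, -0.0, -3.6]
grip_width: 0.0152
```

```bash
python3 -c "
from h import *
rep()"
```

```text
t 7.85 pos [ 0.4711 -0.2955  0.2896] yaw 70.79 tilt [-0.003  0.    -1.   ] F [-0.3 -0.  -3.6] M [-0.03  0.02 -0.03] w 0.015197928554625999
```

Request:
carry_out --plan "1 0.2 0.2 -3.5 0 0 0; 1 0.2 0.2 -7.5 0 0 0; 1 0.2 0.2 -11.5 0 0 0; 1 0.2 0.2 -15 0 0 0; 1 0.2 0.2 -16.6 0 0 0"

```text
t: 8.27
position: [0.4724, -0.288, 0.1184]
eef_rot: [2.735, 1.559, 2.402]
wrist_force: [-1.9, 0.4, -3.9]
grip_width: 0.0155
```

Request:
carry_out --plan "1 0 0 -0.2 0 0 0; 1 0 0 -0.4 0 0 0; 1 0 0 -0.7 0 0 0; 1 0 0 -0.9 0 0 0; 1 0 0 -1 0 0 0"

```text
t: 8.68
position: [0.4765, -0.2914, 0.1163]
eef_rot: [-0.429, 1.568, -0.761]
wrist_force: [-0.2, -0.4, -3.6]
grip_width: 0.0157
```

```bash
python3 -c "
from h import *
rep()"
```

```text
t 8.6833 pos [ 0.4765 -0.2914  0.1163] yaw 70.95 tilt [ 0.002 -0.002 -1.   ] F [-0.2 -0.4 -3.6] M [ 0.02 -0.02  0.01] w 0.01572861113916283
```

Request:
carry_out --plan "1 0 0 -0.2 0 0 0; 1 0 0 -0.4 0 0 0; 1 0 0 -0.5 0 0 0; 1 0 0 -0.6 0 0 0; 1 0 0 -0.6 0 0 0"

```text
t: 9.1
position: [0.4765, -0.2912, 0.11]
eef_rot: [-0.234, 1.569, -0.566]
wrist_force: [1.8, 0.2, 3.8]
grip_width: 0.0153
```

Request:
carry_out --plan "1 0 0 -0.05 0 0 0; 1 0 0 -0.1 0 0 0; 1 0 0 -0.1 0 0 0; 1 0 0 -0.1 0 0 0; 1 0 0 -0.1 0 0 0"

```text
t: 9.52
position: [0.4768, -0.2912, 0.1096]
eef_rot: [-0.195, 1.569, -0.528]
wrist_force: [1.4, 3.2, 8.0]
grip_width: 0.0153
```

Contact. Release and rise.

Request:
carry_out --plan "2.5 0 0 0.1 0 0 0; 4 0 0 0.1 0 0 0; 5 0 0 0.1 0 0 0; 5 0 0 0.1 0 0 0; 5 0 0 0.1 0 0 0"

```text
t: 9.93
position: [0.4756, -0.2907, 0.1085]
eef_rot: [2.88, 1.57, 2.547]
wrist_force: [0.3, 0.1, 0.4]
grip_width: 0.0501
```

Request:
carry_out --plan "5 0 0 2 0 0 0; 5 0 0 6 0 0 0; 5 0 0 10 0 0 0; 5 0 0 14 0 0 0; 5 0 0 18 0 0 0"

```text
t: 10.35
position: [0.4754, -0.2905, 0.2905]
eef_rot: [2.878, 1.57, 2.545]
wrist_force: [-0.2, 0.4, -0.1]
grip_width: 0.0496
```

```bash
python3 -c "
from h import *
rep()
a=snap('top','t4');b=snap('side','s4')
cv2.imwrite('pics/c5.png',np.hstack([cv2.resize(a[130:250,270:450],(400,267),interpolation=2),cv2.resize(b[160:370,265:405],(400,600),interpolation=2)[333:]]))
cv2.imwrite('pics/c6.png',np.hstack([cv2.resize(a[138:208,270:340],(400,400),interpolation=2),cv2.resize(b[180:250,315:385],(400,400),interpolation=2)]))"
```

```text
t 10.35 pos [ 0.4754 -0.2905  0.2905] yaw 70.95 tilt [-0.  0. -1.] F [-0.2  0.4 -0.1] M [ 0.01 -0.09  0.01] w 0.0495969431797728
```

View pics/c5.png

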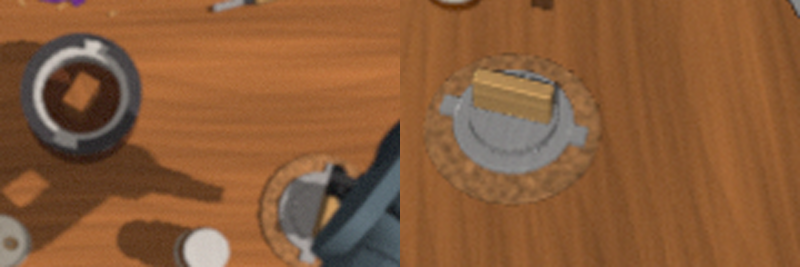

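View pics/c6.png

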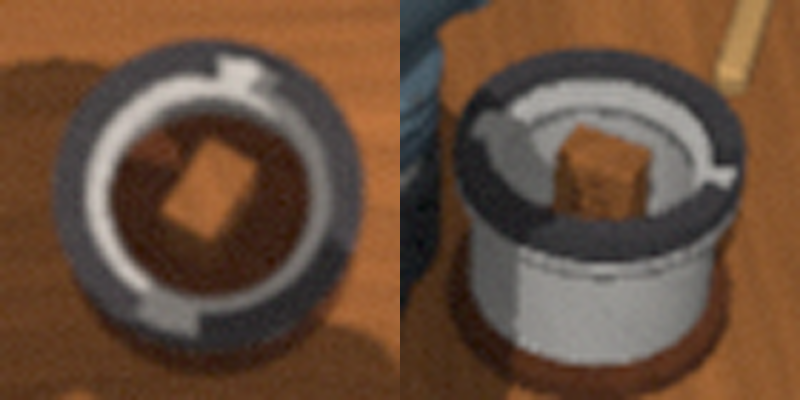

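The lid lies flat on the cork, handle up and centred. The blank's top face in the left crop has corners at (210,137), (260,165), (208,242) and (160,208).

```bash
python3 - <<'E'
from h import *
f=lambda p,o:[o[0]-.5+(p[0]+.5)/5.714,o[1]-.5+(p[1]+.5)/5.714]
T=(270,138)
P=at('top',[f(p,T) for p in [(210,137),(260,165),(208,242),(160,208)]],.110)[:,:2]
print(P,P.mean(0))
for i in range(4):
    d=P[(i+1)%4]-P[i]; print(np.linalg.norm(d),np.degrees(np.arctan2(d[1],d[0])))
d=(P[1]+P[2]-P[0]-P[3]); 
a=cv2.imread('pics/t4.png')[138:208,270:340]
hsv=cv2.cvtColor(a,cv2.COLOR_BGR2HSV)
m=((a[:,:,2]>140)&(hsv[:,:,1]>100)).astype(np.uint8)
n,l,s,c=cv2.connectedComponentsWithStats(m)
k=l[33,36]; print('comp',s[k])
r=cv2.minAreaRect(np.argwhere(l==k)[:,::-1].astype(np.float32)); print(r)
P=at('top',cv2.boxPoints(r)+[270,138],.110)[:,:2];print(P,P.mean(0))
for i in range(2):
    d=P[(i+1)%4]-P[i]; print(np.linalg.norm(d),np.degrees(np.arctan2(d[1],d[0])))
S=(315,180)
print(at('side',[f(p,S) for p in [(178,124),(252,150),(165,162),(240,185)]],.110))
E
```

```text
[[ 0.65151878  0.020699  ]
 [ 0.63733978 -0.00297315]
 [ 0.60050933  0.02266272]
 [ 0.61746349  0.04527091]] [0.62670785 0.02141487]
0.02759375172750313 -120.9205080916857
0.044874046985833874 145.16011485525863
0.028259053162196457 53.133315923031454
0.04199454241473723 -35.811573588019264
comp [ 29  26  15  15 125]
((36.29775619506836, 32.62359619140625), (8.797982215881348, 14.097972869873047), 32.0053825378418)
[[0.61661358 0.04189243]
 [0.64942429 0.02083903]
 [0.63598802 0.00068575]
 [0.60327325 0.02178256]] [0.62632479 0.02129994]
0.038984459979328326 -32.686771020726965
0.024221639171655523 -123.69155464706849
[[ 0.61528467  0.03833197  0.11      ]
 [ 0.65073993  0.01637123  0.11      ]
 [ 0.60538426  0.00989676  0.11      ]
 [ 0.64117867 -0.00928787  0.11      ]]
```

Request:
carry_out --plan "5 3 6.2 0 0 0 -3; 5 5 10 0 0 0 -6; 5 6.5 13.5 0 0 0 -9; 5 8 16.5 0 0 0 -12; 5 9 18.5 0 0 0 -14.5"

```text
t: 10.87
position: [0.5661, -0.1037, 0.2882]
eef_rot: [-3.08, 1.57, 2.615]
wrist_force: [0.4, -0.5, -0.5]
grip_width: 0.0499
```

Request:
carry_out --plan "5 1.5 3 0 0 0 0; 5 3 6.2 0 0 0 0; 5 5 10 0 0 0 0; 5 6.1 12.6 0 0 0 0; 5 6.1 12.6 0 0 0 0"

```text
t: 11.28
position: [0.6278, 0.0248, 0.2879]
eef_rot: [2.302, 1.569, 1.722]
wrist_force: [0.0, 0.5, 0.5]
grip_width: 0.05
```

Request:
carry_out --plan "4.8 0 0 -2 0 0 0; 4.8 0 0 -4 0 0 0; 4.8 0 0 -6 0 0 0; 4.8 0 0 -6 0 0 0; 4.8 0 0 -6 0 0 0"

```text
t: 11.7
position: [0.6259, 0.02, 0.2272]
eef_rot: [-2.669, 1.567, 3.028]
wrist_force: [0.4, -0.8, -0.2]
grip_width: 0.0483
```

```bash
python3 -c "
from h import *
rep()"
```

```text
t 11.7 pos [0.6259 0.02   0.2272] yaw 56.43 tilt [-0.004  0.    -1.   ] F [ 0.4 -0.8 -0.2] M [ 0.03 -0.02 -0.03] w 0.04832172351242949
```

Aligned to within 1 mm. Descend in steps, watching the force.

Request:
carry_out --plan "4.8 0 0 -1.5 0 0 0; 4.8 0 0 -3 0 0 0; 4.8 0 0 -4 0 0 0; 4.8 0 0 -5 0 0 0; 4.8 0 0 -5 0 0 0"

```text
t: 12.12
position: [0.6261, 0.0201, 0.1774]
eef_rot: [-2.692, 1.568, 3.005]
wrist_force: [-1.3, -0.2, -0.1]
grip_width: 0.0486
```

Request:
carry_out --plan "4.8 0 0 -0.8 0 0 0; 4.8 0 0 -1.6 0 0 0; 4.8 0 0 -2.4 0 0 0; 4.8 0 0 -3.2 0 0 0; 4.8 0 0 -3.4 0 0 0"

```text
t: 12.53
position: [0.6259, 0.0203, 0.1429]
eef_rot: [-2.701, 1.568, 2.997]
wrist_force: [-0.6, 1.1, -0.9]
grip_width: 0.0479
```

Request:
carry_out --plan "2 0 0 0 0 0 0; 2 0 0 0 0 0 0; 2 0 0 0 0 0 0; 2 0 0 0 0 0 0; 2 0 0 0 0 0 0" --force 30

```text
t: 12.95
position: [0.6269, 0.0202, 0.1452]
eef_rot: [0.383, 1.57, -0.202]
wrist_force: [-0.5, -0.3, -0.5]
grip_width: 0.0278
```

```bash
python3 -c "
from h import *
rep()"
```

```text
t 12.95 pos [0.6269 0.0202 0.1452] yaw 56.45 tilt [ 0.001 -0.    -1.   ] F [-0.5 -0.3 -0.5] M [-0.01  0.   -0.01] w 0.027788799923436247
```

Request:
carry_out --plan "2 0 0 1 0 0 0; 2 0 0 3 0 0 0; 2 0 0 5.5 0 0 0; 2 0 0 8.5 0 0 0; 2 0 0 11.5 0 0 0"

```text
t: 13.37
position: [0.6264, 0.0203, 0.2616]
eef_rot: [-2.728, 1.57, 2.969]
wrist_force: [0.5, 0.7, -0.0]
grip_width: 0.0275
```

Request:
carry_out --plan "2 0 0 2.5 0 0 0; 2 0 0 4.5 0 0 0; 2 0 0 5.5 0 0 0; 2 0 0 6 0 0 0; 2 0 0 6 0 0 0"

```text
t: 13.78
position: [0.627, 0.0202, 0.321]
eef_rot: [0.438, 1.569, -0.148]
wrist_force: [0.0, -0.1, -1.0]
grip_width: 0.0274
```

Request:
carry_out --plan "2 -1 2 0 0 0 0; 2 -2.5 5 0 0 0 0; 2 -4 8 0 0 0 0; 2 -5.5 11 0 0 0 0; 2 -7 13.5 0 0 0 0"

```text
t: 14.2
position: [0.5551, 0.1567, 0.3175]
eef_rot: [-2.566, 1.567, 3.131]
wrist_force: [-0.4, 0.2, -0.8]
grip_width: 0.0279
```

Request:
carry_out --plan "2 -2 3.5 0 0 0 0; 2 -3.5 7 0 0 0 0; 2 -5.5 10.5 0 0 0 0; 2 -7 13 0 0 0 0; 2 -7.4 13.4 0 0 0 0"

```text
t: 14.62
position: [0.4797, 0.2923, 0.3176]
eef_rot: [-2.52, 1.566, -3.101]
wrist_force: [1.0, -0.8, -1.0]
grip_width: 0.0275
```

```bash
python3 -c "
from h import *
rep()
b=snap('side','s5')[60:240,220:400]
cv2.imwrite('pics/c7.png',cv2.resize(b,(600,600),interpolation=2))"
```

```text
t 14.6167 pos [0.4797 0.2923 0.3176] yaw 56.72 tilt [-0.004 -0.    -1.   ] F [ 1.  -0.8 -1. ] M [-0.05  0.05  0.01] w 0.027532996621803058
```

View pics/c7.png

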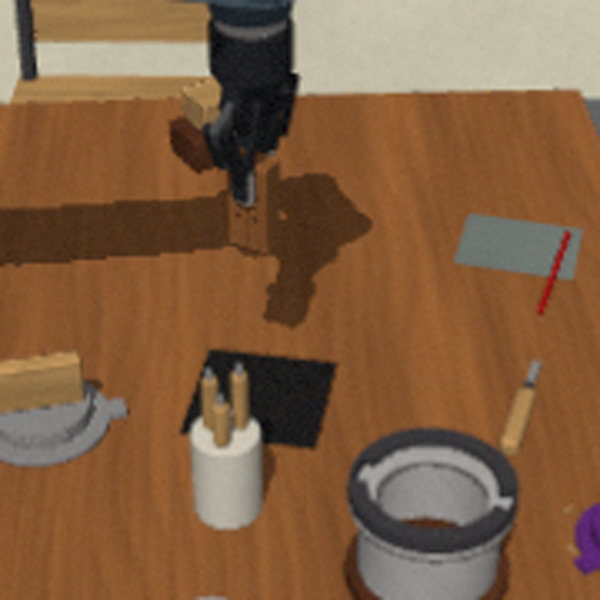

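The blank hangs upright in the jaws. The pad's centre is at about (298,180) in the full side view, so I'll cross-check that against the top view and descend.

Request:
carry_out --plan "2 0.1 -0.2 -3.5 0 0 0; 2 0.1 -0.2 -7.5 0 0 0; 2 0.1 -0.2 -11.5 0 0 0; 2 0.1 -0.2 -14.5 0 0 0; 2 0.1 -0.2 -16.5 0 0 0"

```text
t: 15.08
position: [0.4818, 0.2851, 0.1496]
eef_rot: [-2.164, 1.563, -2.751]
wrist_force: [-0.0, -0.4, -1.0]
grip_width: 0.0278
```

Request:
carry_out --plan "2 0 0 0 0 0 0; 2 0 0 -0.2 0 0 0; 2 0 0 -0.4 0 0 0; 2 0 0 -0.6 0 0 0; 2 0 0 -0.6 0 0 0"

```text
t: 15.5
position: [0.4847, 0.2873, 0.1502]
eef_rot: [0.904, 1.568, 0.318]
wrist_force: [-0.1, -0.1, -0.6]
grip_width: 0.0279
```

```bash
python3 -c "
from h import *
rep(); print(at('side',[[298.3,179.7]],.006))"
```

```text
t 15.5 pos [0.4847 0.2873 0.1502] yaw 56.44 tilt [ 0.002  0.001 -1.   ] F [-0.1 -0.1 -0.6] M [-0.07  0.04 -0.06] w 0.027868317826374833
[[0.48361354 0.27499235 0.006     ]]
```

Request:
carry_out --plan "2 0 -0.3 -0.3 0 0 0; 2 0 -0.3 -0.6 0 0 0; 2 0 -0.3 -0.9 0 0 0; 2 0 -0.3 -1.2 0 0 0; 2 0 -0.3 -1.2 0 0 0"

```text
t: 15.92
position: [0.4833, 0.2841, 0.1361]
eef_rot: [-2.218, 1.569, -2.804]
wrist_force: [0.4, -0.5, 0.7]
grip_width: 0.0279
```

Request:
carry_out --plan "2 0 0 -0.1 0 0 0; 2 0 0 -0.2 0 0 0; 2 0 0 -0.3 0 0 0; 2 0 0 -0.3 0 0 0; 2 0 0 -0.3 0 0 0"

```text
t: 16.33
position: [0.4838, 0.2842, 0.1339]
eef_rot: [-2.3, 1.571, -2.886]
wrist_force: [0.1, 0.2, -0.3]
grip_width: 0.0278
```

Request:
carry_out --plan "2 0 0 -0.1 0 0 0; 2 0 0 -0.1 0 0 0; 2 0 0 -0.1 0 0 0; 2 0 0 -0.1 0 0 0; 2 0 0 -0.1 0 0 0"

```text
t: 16.75
position: [0.4838, 0.2842, 0.1329]
eef_rot: [0.867, 1.571, 0.281]
wrist_force: [0.1, -0.3, -0.0]
grip_width: 0.0276
```

Request:
carry_out --plan "2 0 0 -0.1 0 0 0; 2 0 0 -0.1 0 0 0; 2 0 0 -0.1 0 0 0; 2 0 0 -0.1 0 0 0; 2 0 0 -0.1 0 0 0"

```text
t: 17.17
position: [0.484, 0.2843, 0.1324]
eef_rot: [0.844, 1.57, 0.259]
wrist_force: [-1.5, -0.5, 6.1]
grip_width: 0.0275
```

Contact. Release gently.

Request:
carry_out --plan "2 0 0 0.05 0 0 0; 3 0 0 0.05 0 0 0; 3.5 0 0 0.05 0 0 0; 4.5 0 0 0.05 0 0 0; 5 0 0 0.05 0 0 0"

```text
t: 17.58
position: [0.4837, 0.2841, 0.1321]
eef_rot: [-2.244, 1.57, -2.829]
wrist_force: [0.6, 0.6, -0.8]
grip_width: 0.0497
```

Request:
carry_out --plan "5 0 0 0 0 0 0; 5 0 0 1 0 0 0; 5 0 0 3 0 0 0; 5 0 0 6 0 0 0; 5 0 0 10 0 0 0"

```text
t: 18.0
position: [0.4822, 0.2836, 0.2314]
eef_rot: [-2.222, 1.565, -2.808]
wrist_force: [1.2, 0.2, 0.0]
grip_width: 0.05
```

Request:
carry_out --plan "5 0 0 4 0 0 0; 5 0 3 8 0 0 0; 5 0 7 8 0 0 0; 5 0 10 8 0 0 0; 5 0 14 8 0 0 0"

```text
t: 18.42
position: [0.4841, 0.4255, 0.3154]
eef_rot: [1.056, 1.567, 0.469]
wrist_force: [0.8, -0.2, -1.2]
grip_width: 0.0499
```

Request:
carry_out --plan "5 -3 3 0 0 0 0; 5 -5 6 0 0 0 0; 5 -8 9 0 0 0 0; 5 -8 9 0 0 0 0; 5 -8 9 0 0 0 0"

```text
t: 18.83
position: [0.4021, 0.5156, 0.313]
eef_rot: [0.87, 1.57, 0.288]
wrist_force: [0.1, 0.1, -0.3]
grip_width: 0.0505
```

```bash
python3 -c "
from h import *
rep()
a=snap('top','t9');b=snap('side','s9')
cv2.imwrite('pics/c8.png',np.hstack([cv2.resize(a[90:280,180:450],(400,281),interpolation=2),cv2.resize(b[140:365,210:430],(400,409),interpolation=2)[:281]]))"
```

```text
t 18.8333 pos [0.4021 0.5156 0.313 ] yaw 56.67 tilt [ 0.  0. -1.] F [ 0.1  0.1 -0.3] M [ 0.01 -0.03  0.01] w 0.05054854187142737
```

View pics/c8.png

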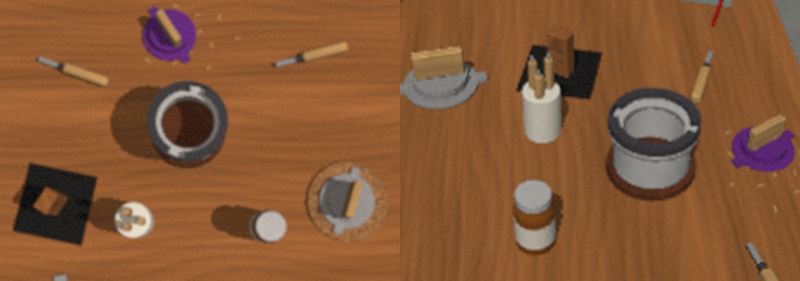

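The final view shows the blank upright near the middle of the pad (crop 50,200), the lid on the cork (347,203), and the bystanders unmoved. Handing in.

```bash
python3 -c "
from rig import ctrl
print(ctrl.sign_off())"
```

```text
the job is handed in; nothing more can be done
None
```

The job is done and handed in at about 19 s of the 67 s allowed; the hand-in reported no verdict. I turned the lid about 79° counter-clockwise, lifted it free and set it on the cork mat. I then took the blank out and stood it on the rubber pad. I released each only after the wrist force showed it was resting on the surface.

**First lift:** lifting the lid near the stop met some resistance, with the wrist force about 12 N lower than before the lift. I lowered it, turned it back about 3.5°, and it came out freely.

**Last checks:**
- **Final pictures:** the lid lies handle up near the middle of the cork, and the blank stands upright near the middle of the pad. The pot, jar and gouges look unmoved.
- **Release:** the gripper is open and well clear of everything, with no load on the wrist.
- **Not measured:** I judged the final positions from the pictures and from where the gripper let go: about 2–3 mm from the measured mat centre, about 4 mm from the pad's. I took no final measurement of the offsets or tilt.
- **Disagreement:** the two cameras differed in y by 5–8 mm at the tin and 13 mm at the pad. I mostly used the top view; both are within the allowed distances.

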